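# Uncover one coin tube to the line and load it

## Robot

A 6-joint arm with a two-finger parallel gripper is mounted at the origin on the work surface. World frame = base frame: x ahead of the robot, y to its left, z up, the work surface at z = 0. Lengths are in m, angles in degrees, forces in N, time in s.
With the tool pointing down it reaches from about 0.4 to 0.825 m from the base axis. Payload 7 kg.
Tool frame: the origin (TCP) lies on the centre line of the jaws, within the pads' length; the fingertips stand 14 mm ahead of it and the grasp point (between the pads) lies 5 mm behind it; z points along the fingers, y is the line along which they close (so a half turn about z gives the same grasp; the last joint's range is limited). The gripper opens to 88 mm and grips with 3 to 60 N. Pads are 19 mm wide; open, the fingers measure 130 mm over their backs; the gripper's body (78 mm by 193 mm) begins 47 mm behind the grasp point.
Start: joints at [-51.962, 20.546, 0.682, 0, -70.136, -16.507], TCP at [0.248, -0.628, 0.241] pointing down, gripper open.
Joint ranges: [-176.03, 176.03], [-82.01, 121.73], [-58.28, 71.71], [-173.87, 95.51], [-174.79, -0.11], [-173.66, 173.66]. Speed limits (degrees/s): [136.94, 136.94, 172.46, 180, 180, 180].

## Interface

Orientations are given as [roll, pitch, yaw] about the fixed x, y, z axes, in that order (R = Rz(yaw) Ry(pitch) Rx(roll)).
In Python, from plant import r gives the robot as it stands.
- The arm moves only by the tool send_rows, never from a script. Its argument "steps" is a list of rows, each an object with "dp": the shift along the tool's x, y, z in mm, a list of three; "roll": the turn about the tool's z in rad; "jaw": the opening in per cent of the stroke, from 0 (shut) to 100 (fully open). In form: [{"dp": [tx, ty, tz], "roll": roll, "jaw": jaw}, ...]. A call has 1 to 5 rows; each row is the pose to reach, as a shift and turn from the pose commanded when the call began, along the tool's axes at that moment; what a row does not reach only later rows make up. A row lasts 1/8 s, in which the tool goes at most 62.5 mm and 10.7 degrees, less where a joint would pass 70% of its speed; a pose out of reach is approached as far as the arm can. A call with a gripper value outside its range is refused whole. The fingers move at their own pace and stop on an object; "newtons" is the grip in N (left out, the last holds). Time passes only in rows, so rows that repeat a pose let the fingers close. It gives the time, the measured TCP pose, the force, the opening and the grip force at its end, in the units of the state.
- r.get_state(): the state, without advancing time (a new reading comes with each control period).
- r.capture(name): name is "scene" or "top"; returns a dict with "image" (480x640x3 uint8, blue, green, red), "K" (3x3 intrinsics, pixels), "rvec" (rotation vector, rad) and "tvec" (3), from world to camera coordinates, as OpenCV has them. Camera axes: x right, y down, z forward; pixel columns grow to the right and rows downward; lengths in m; the calibration is good to about 2 mm. A picture is of the moment at which its call begins. There is no depth.
- r.close_job(): hands the job in; it is judged then, once.
The state is a dict: "time_s": time; "joints": joint angles; "qd": joint speeds; "joint_torque": joint torques, N m; "tcp_pos": TCP position; "eef_rot": TCP orientation; "contact_force": force on the tool from outside, world axes, zero at the start; "moment": the same for the moment, N m; "gripper_width": finger opening in m; "gripper_force": force on a finger pad.
Only numpy, scipy, OpenCV 4.12 (cv2) and the standard library are available. Lean on these libraries where they do the work, as an engineer would, in place of code of your own. Each camera call takes 0.05 s, during which the arm holds its last target. There are 200 camera calls.

## Task

Load the roll of coins into the empty end tube of the coin sorter. With light fingertip pressure on top of the thin sliding cover, push it back until its red edge meets the scribed line on the rails and stop there, since there is no stop and the loaded tubes behind the line must stay covered; then stand the roll in the uncovered tube, fully home, and let go, leaving the cover at the line and everything else on the dresser where it is.

Things in the scene. Friction and masses are not known exactly. Their poses are not given: they have to be found in the camera images.
- sorter: Chrome coin sorter, fixed, 92 x 244 mm, 72 to 87 mm high, over a felt pad; origin under its centre on the dresser top, y along its length. Four upright tubes in a row under a flat deck. It stands on four screw feet whose setting no reading shows: they raise all of it 0 to 7 mm above the heights given here, and slope it up towards +y (from y -115 mm) by a further 0 to 30 mm per m of y.
- tube_mouth (a point): Middle of the empty end tube's mouth at the deck top, 66 mm up (x 0, y -88 mm of the sorter) with the feet right down; sloped, it lies up to 2 mm further to -y. Round, 32 mm wide, small chamfer; covered at the start. Its sprung follower starts 24 mm below the deck; the roll's weight alone sinks it to 36 mm, which is home. The next three tubes, towards +y, hold coins on springs.
- line (a point): Middle of the black scribed line, 1.8 mm wide, across both rails (x 0, y -66 mm of the sorter), at the height of the cover's top, 69.5 mm with the feet right down. The rails run along y on both sides of the cover; the gap between their lips is 52 mm wide and the lips stand 3 mm above the cover. An end bar at y -122 to -111 mm is flush with the cover's top.
- cover (a joint): Travel of the cover towards the sorter's +y, in m; 0 = closed, on the end bar. Dark springy sheet (gives 0.7 mm at 10 N) 56 x 150 x 3 mm, at y -111 to +39 mm when closed, red at its -y edge; no grip. At 0.045 the edge meets the line's middle; past 0.050 the next tube opens. Slides at 4 N, stays where left; dragged by closed fingertips pressing 8 to 12 N (lighter slips); over 16 N bends it.
- follower (a joint): How far the brass follower in the empty tube has been lowered against its light spring (about 1 N), in m: 0 = up, as at the start; 0.012 = fully down, which the weight of the roll standing on it does.
- roll: Paper-wrapped roll of coins with an orange band, 26 mm in diameter, 72 mm long, 0.18 to 0.28 kg, standing upright on the dresser on the -y side of the sorter; origin at the centre of its underside, z along its length. Home in the tube, 36 mm of it shows above the deck.
- key_dish: Round blue ceramic ashtray with keys, 124 mm wide, 30 mm high; origin under its centre. Leave alone.
- wallet_tray: Black plastic tray with a wallet, 170 x 230 x 28 mm; origin under its centre. Leave alone.
- paperweight: Glass dome, 80 mm wide, 46 mm high; origin under its centre. Leave alone.
- cologne: Amber glass cologne bottle, 34 x 56 mm, 110 mm high; origin under its centre. Leave alone.
- polish_tin: Round shoe polish tin, 86 mm wide, 27 mm high; origin under its centre. Leave alone.
- shoe_brush: Wooden shoe brush, 150 x 56 x 34 mm; origin under its centre. Leave alone.

How it is judged (in metres and radians):
On the way:
1. The cover's edge is on the scribed line and at rest, nothing touching it (value of joint cover between 0.043 and 0.047 m and velocity of joint cover between -0.003 and 0.003 m/s and contact force between anything else and cover below 0.3 N), for 0.3 s.
At the end, for the whole second after the job is handed in: The cover's red edge is within 2 mm of the scribed line's middle; the roll stands in the empty end tube (within 10 mm of its middle), with the follower under it lowered to within 3 mm of fully down, less than 0.3 rad from upright, released and at rest (value of joint cover between 0.043 and 0.047 m and value of joint follower above 0.009 m and z of roll in the frame of sorter below 0.044 m and y of roll in the frame of sorter between -0.098 and -0.078 m and x of roll in the frame of sorter between -0.01 and 0.01 m and angle between roll's own z axis and vertical below 0.3 rad and linear speed of roll below 0.01 m/s); the robot touches nothing.
It fails at once if The cover is pressed or pushed with more than 16 N (contact force between anything else and cover above 16 N).
It fails at once if The cover goes more than 5 mm past the line, uncovering the next loaded tube (value of joint cover above 0.05 m).
It fails at once if The roll of coins is tipped over (angle between roll's own z axis and vertical above 0.7 rad).
It fails at once if Another thing on the dresser is moved by more than 15 mm (distance of any of key_dish, wallet_tray, paperweight, cologne, polish_tin, shoe_brush from where it was at the start of the episode above 0.015 m).
It also fails if it takes over 64 s, if anything falls off the work surface, if the arm or the gripper's body presses on something with over 40 N, if the wrist force passes 120 N, or if a joint passes its speed limit or range.

## Working session

There is one attempt and no reset: what is moved stays moved. The work goes in short steps, Python scripts to look and compute and a tool call to move; the robot and the scene stay as the last step left them, time stands still between calls to the robot, and variables do not carry over. Pictures are saved under pics/ and viewed, at most 11 in all, crops included, and the job is handed in when it is done.

Besides the shell and the picture viewer there is one more tool, called by a JSON object that holds its "api" and its "payload". send_rows: Moves the arm, as the interface text tells. Its arguments: {"type":"object","properties":{"steps":{"type":"array","items":{"type":"object","properties":{"dp":{"type":"array","items":{"type":"number"}},"roll":{"type":"number"},"jaw":{"type":"number"}}}},"newtons":{"type":"number"}},"required":["steps"]}

```bash
mkdir -p pics; cat > h.py <<'E'
import numpy as np, cv2
from plant import r
def cap(n, save=None):
    c=r.capture(n)
    if save: cv2.imwrite('pics/'+save,c['image'])
    return c
def ray(c,uv,z):
    """world point at height z under pixel uv"""
    R=cv2.Rodrigues(np.array(c['rvec'],float))[0]; t=np.array(c['tvec'],float).ravel()
    d=R.T@np.linalg.inv(np.array(c['K']))@np.array([uv[0],uv[1],1.]); o=-R.T@t
    return o+d*(z-o[2])/d[2]
def proj(c,p):
    return cv2.projectPoints(np.array(p,float).reshape(-1,1,3),np.array(c['rvec'],float),np.array(c['tvec'],float),np.array(c['K']),None)[0].reshape(-1,2)
E
python3 - <<'E'
from h import *
for n in('scene','top'):
    c=cap(n,n+'1.png'); R=cv2.Rodrigues(np.array(c['rvec'],float))[0]
    print(n,-R.T@np.array(c['tvec']).ravel(),R.T[:,2],c['K'][0][0])
s=r.get_state(); print(s)
E
```

```text
scene [1.32694051 0.37641764 1.09893309] [-0.57529372 -0.2905232  -0.76461324] 607.2035631652112
top [0.36837752 0.00950173 1.24953045] [ 0.17273759 -0.01855659 -0.98479306] 554.0365659235403
{'time_s': 0.1, 'joints': array([-5.19609799e+01,  2.05856804e+01,  6.41492730e-01, -1.74585001e-02,
       -7.01374666e+01, -1.65075561e+01]), 'qd': array([-0.02556106, -0.06795482,  0.13753434,  0.08213818,  0.01149523,
        0.06959109]), 'joint_torque': array([-1.52336746e-03, -5.84163880e+01,  2.93749166e+01,  7.01550096e+00,
        1.01061471e-02, -5.53364100e-05]), 'tcp_pos': array([ 0.24756929, -0.62752408,  0.23975465]), 'eef_rot': array([ 1.79917047e+02, -7.46661634e-03, -1.58474474e+02]), 'contact_force': array([ 0.26774475, -0.07111681,  0.30123018]), 'moment': array([-0.03810497, -0.02250355, -0.01850283]), 'gripper_force': 0.0, 'gripper_width': 0.08759723797066464}
```

View pics/scene1.png

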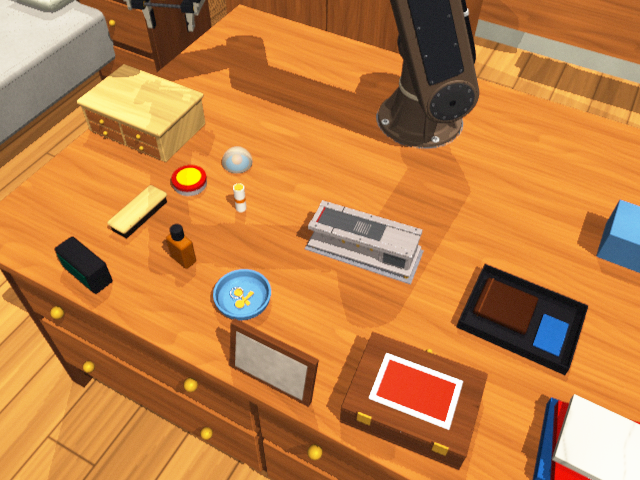

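View pics/top1.png

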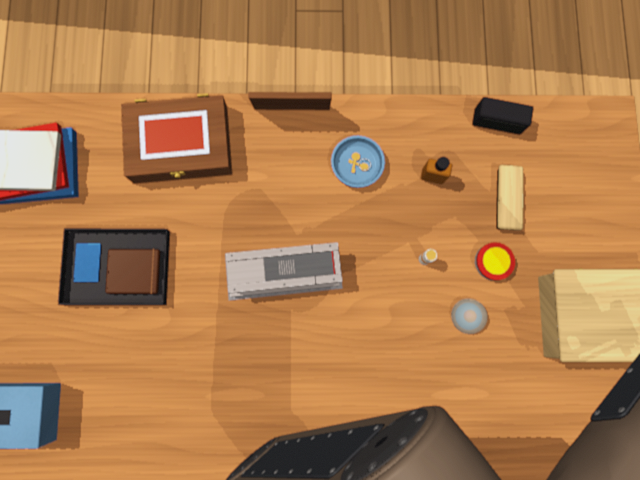

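The scene view shows the sorter around (365,240) and the roll at (239,198). In the top view the sorter runs from (227,270) to (341,265), with the red edge near (333,262) and the roll at (430,257). Next I'll zoom in on both.

```bash
python3 - <<'E'
from h import *
a=cv2.imread('pics/top1.png')[235:305,215:355]; b=cv2.imread('pics/scene1.png')[190:290,295:435]
a=cv2.resize(a,None,fx=4.2,fy=4.2,interpolation=cv2.INTER_CUBIC); b=cv2.resize(b,None,fx=4.2,fy=2.9*1,interpolation=cv2.INTER_CUBIC)
b=cv2.resize(cv2.imread('pics/scene1.png')[195:285,300:430],(588,300),interpolation=cv2.INTER_CUBIC)
cv2.imwrite('pics/crop1.png',np.vstack([a,b]))
# roll by white/orange colours
for n in('top','scene'):
    im=cv2.imread(f'pics/{n}1.png'); h=cv2.cvtColor(im,cv2.COLOR_BGR2HSV)
    x,y=(410,240) if n=='top' else (222,175)
    w=im[y:y+45,x:x+40].astype(int); m=(w.min(2)>130)
    ys,xs=np.nonzero(m); print(n,xs.min()+x,xs.max()+x,ys.min()+y,ys.max()+y,xs.mean()+x,ys.mean()+y,len(xs))
E
```

```text
top 419 436 249 261 427.86046511627904 255.7325581395349 86
scene 233 245 183 211 239.57004830917873 198.1256038647343 207
```

View pics/crop1.png

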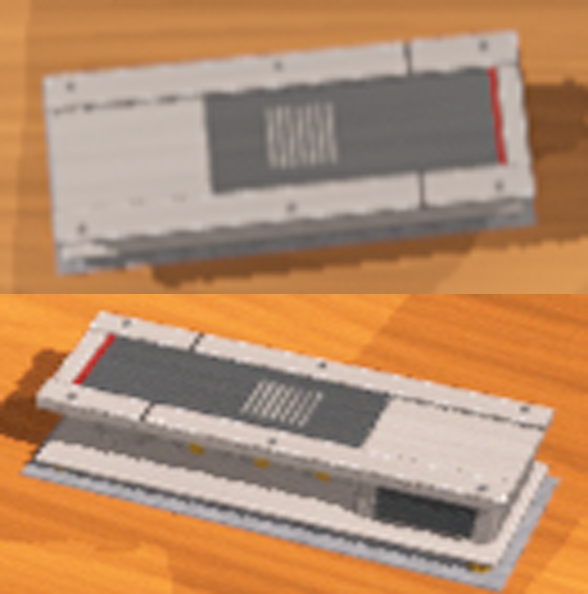

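The top crop gives the scribed lines at about (408,58) and (421,190), the red edge from (494,68) to (502,163), and the rail corners. In the scene crop the lines are at about (195,341) and (148,412), and the red edge runs from (112,337) to (77,383). I'll triangulate from these.

```bash
cat >> h.py <<'E'
def tri(c1,p1,c2,p2):
    P=[np.array(c['K'])@np.hstack([cv2.Rodrigues(np.array(c['rvec'],float))[0],np.array(c['tvec'],float).reshape(3,1)]) for c in(c1,c2)]
    X=cv2.triangulatePoints(P[0],P[1],np.array(p1,float).T,np.array(p2,float).T); return (X[:3]/X[3]).T
E
python3 - <<'E'
from h import *
import pickle
t=cap('top');s=cap('scene'); pickle.dump((t,s),open('c.pkl','wb'))
T=np.array([(43,76),(519,31),(535,196),(57,240),(408,58),(421,190),(494,68),(502,163)],float)
S=np.array([(510,500),(38,402),(103,312),(553,408),(148,412),(195,341),(77,383),(112,337)],float)
T=np.array([215,235])+(T+.5)/4.2-.5
S=np.array([300,195])+(S-[0,294]+.5)/[588/130,300/90]-.5
X=tri(t,T,s,S); n='A+x+y B+x-y C-x-y D-x+y L+x L-x R+x R-x'.split()
for a,b,u,v in zip(n,X,T,S): print(a,b.round(4),'planeTop',ray(t,u,.074)[:2].round(4),'scene',ray(s,v,.074)[:2].round(4))
print('roll scene',ray(s,(239,197.5),.036),'top face from top view',ray(t,(429,256),.072))
E
```

```text
A+x+y [0.5302 0.1886 0.0828] planeTop [0.5316 0.1895] scene [0.5231 0.1874]
B+x-y [ 0.5556 -0.0516  0.0687] planeTop [ 0.5553 -0.0527] scene [ 0.5592 -0.0482]
C-x-y [ 0.4707 -0.0598  0.0731] planeTop [ 0.4709 -0.0603] scene [ 0.4713 -0.059 ]
D-x+y [0.4481 0.1782 0.0829] planeTop [0.4485 0.1801] scene [0.4407 0.1759]
L+x [0.5412 0.0037 0.0748] planeTop [0.5412 0.004 ] scene [0.5407 0.0031]
L-x [ 0.4741 -0.0038  0.0762] planeTop [ 0.4738 -0.0027] scene [ 0.4726 -0.0056]
R+x [ 0.5359 -0.0394  0.0749] planeTop [ 0.5362 -0.0398] scene [ 0.5351 -0.0394]
R-x [ 0.488  -0.0443  0.072 ] planeTop [ 0.4876 -0.0437] scene [ 0.4897 -0.0439]
roll scene [ 0.5295372  -0.25351604  0.036     ] top face from top view [ 0.52562037 -0.24811588  0.072     ]
```

```bash
python3 - <<'E'
import cv2,numpy as np
a=cv2.imread('pics/top1.png')[235:285,405:465]; b=cv2.imread('pics/scene1.png')[170:220,210:270]
cv2.imwrite('pics/crop2.png',np.hstack([cv2.resize(i,None,fx=6,fy=6,interpolation=cv2.INTER_NEAREST) for i in(a,b)]))
E
```

```text
(no output)
```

View pics/crop2.png

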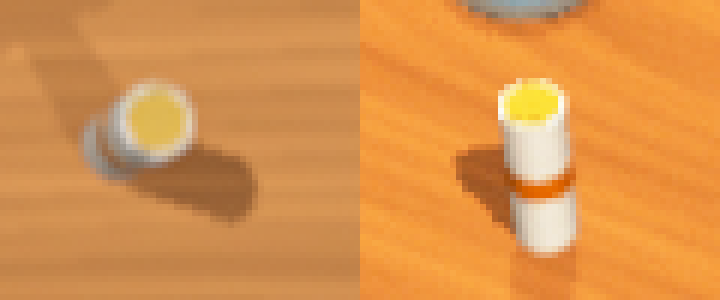

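The roll's top face centre is at about (430.5,254.8) in the top view and (238.2,186.5) in the scene view.

```bash
cat >> h.py <<'E'
from scipy.spatial.transform import Rotation as Ro
def go(p,yaw=None):
    """dp in mm (tool axes) and roll from the measured pose to p"""
    s=r.get_state(); R=Ro.from_euler('xyz',s['eef_rot'],degrees=True)
    d=R.inv().apply(np.array(p)-s['tcp_pos'])*1000
    ro=None if yaw is None else -np.radians((yaw-s['eef_rot'][2]+180)%360-180)
    print('t',s['time_s'],'dp',d.round(1),'roll',ro,'tcp',s['tcp_pos'].round(4),'rot',s['eef_rot'].round(2),'F',s['contact_force'].round(2),'w',s['gripper_width'])
E
python3 - <<'E'
from h import *
import pickle
t,s=pickle.load(open('c.pkl','rb'))
print('roll',tri(t,[(430.5,254.8)],s,[(238.2,186.5)]),ray(t,(430.5,254.8),.072),ray(s,(238.2,186.5),.072))
go((.5045,.034,.15),-174.5)
E
```

```text
roll [[ 0.52841481 -0.25192925  0.07313318]] [ 0.52822945 -0.25144652  0.072     ] [ 0.52766024 -0.25330388  0.072     ]
t 0.2 dp [-481.8  521.2   90.5] roll 0.2797072952933519 tcp [ 0.2476 -0.6277  0.24  ] rot [ 1.7994e+02 -1.0000e-02 -1.5847e+02] F [0.37 0.39 0.04] w 0.08758578933432948
```

{"api": "send_rows", "payload": {"steps": [{"dp": [-482, 521, 40], "roll": 0.28, "jaw": 0}, {"dp": [-482, 521, 40], "roll": 0.28, "jaw": 0}, {"dp": [-482, 521, 40], "roll": 0.28, "jaw": 0}, {"dp": [-482, 521, 40], "roll": 0.28, "jaw": 0}, {"dp": [-482, 521, 40], "roll": 0.28, "jaw": 0}], "newtons": 20}}

```text
time_s: 0.82
tcp_pos: [0.3611, -0.3354, 0.223]
eef_rot: [-180.0, 0.0, -174.5]
contact_force: [1.4, 0.1, 0.4]
gripper_width: 0.0432
gripper_force: 0.0
```

```bash
python3 -c "
from h import *
go((.5045,.034,.12),-174.5)"
```

```text
t 0.825 dp [-178.   354.1  103. ] roll -0.00038167524953879067 tcp [ 0.3611 -0.3354  0.223 ] rot [-1.7999e+02  2.0000e-02 -1.7452e+02] F [1.38 0.12 0.39] w 0.04322858811236232
```

{"api": "send_rows", "payload": {"steps": [{"dp": [-178, 354, 70], "roll": 0, "jaw": 0}, {"dp": [-178, 354, 70], "roll": 0, "jaw": 0}, {"dp": [-178, 354, 70], "roll": 0, "jaw": 0}, {"dp": [-178, 354, 70], "roll": 0, "jaw": 0}, {"dp": [-178, 354, 70], "roll": 0, "jaw": 0}]}}

```text
time_s: 1.45
tcp_pos: [0.4724, -0.0482, 0.1687]
eef_rot: [180.0, 0.1, -174.5]
contact_force: [1.8, -0.7, 0.6]
gripper_width: 0.0008
gripper_force: 0.0
```

```bash
python3 -c "
from h import *
go((.5045,.034,.12),-174.5)"
```

```text
t 1.45 dp [-39.8  78.8  48.7] roll 0.00016942740271978177 tcp [ 0.4724 -0.0482  0.1687] rot [ 1.7999e+02  6.0000e-02 -1.7449e+02] F [ 1.83 -0.7   0.57] w 0.0007988286177082174
```

{"api": "send_rows", "payload": {"steps": [{"dp": [-40, 79, 49], "roll": 0, "jaw": 0}, {"dp": [-40, 79, 49], "roll": 0, "jaw": 0}, {"dp": [-40, 79, 49], "roll": 0, "jaw": 0}, {"dp": [-40, 79, 49], "roll": 0, "jaw": 0}]}}

```text
time_s: 1.95
tcp_pos: [0.504, 0.032, 0.1196]
eef_rot: [-180.0, -0.0, -174.5]
contact_force: [-0.0, 0.2, 0.3]
gripper_width: 0.0003
gripper_force: 0.0
```

```bash
python3 -c "
from h import *
go((.5045,.034,.095),-174.5)"
```

```text
t 1.95 dp [-0.7  2.  24.6] roll 0.0002455343031058434 tcp [0.504  0.032  0.1196] rot [-1.7999e+02 -3.0000e-02 -1.7449e+02] F [-0.03  0.17  0.32] w 0.00032830840651278364
```

{"api": "send_rows", "payload": {"steps": [{"dp": [-0.5, 0, 12], "roll": 0, "jaw": 0}, {"dp": [-0.5, 0, 20], "roll": 0, "jaw": 0}, {"dp": [-0.5, 0, 24], "roll": 0, "jaw": 0}, {"dp": [-0.5, 0, 24], "roll": 0, "jaw": 0}]}}

```text
time_s: 2.45
tcp_pos: [0.5046, 0.0318, 0.0953]
eef_rot: [-180.0, -0.0, -174.5]
contact_force: [-0.2, 0.4, -0.2]
gripper_width: 0.0004
gripper_force: 0.0
```

{"api": "send_rows", "payload": {"steps": [{"dp": [0, 0, 1], "jaw": 0, "roll": 0}, {"dp": [0, 0, 1.5], "jaw": 0, "roll": 0}]}}

```text
time_s: 2.7
tcp_pos: [0.5049, 0.0322, 0.0943]
eef_rot: [180.0, 0.0, -174.5]
contact_force: [-0.5, -0.0, -0.3]
gripper_width: 0.0002
gripper_force: 0.0
```

{"api": "send_rows", "payload": {"steps": [{"dp": [0, 0, 0.4], "jaw": 0, "roll": 0}, {"dp": [0, 0, 0.8], "jaw": 0, "roll": 0}, {"dp": [0, 0, 0.8], "jaw": 0, "roll": 0}]}}

```text
time_s: 3.08
tcp_pos: [0.5047, 0.0322, 0.0933]
eef_rot: [180.0, -0.0, -174.5]
contact_force: [0.4, 0.3, 0.0]
gripper_width: 0.0007
gripper_force: 0.0
```

{"api": "send_rows", "payload": {"steps": [{"dp": [0, 0, 0.4], "jaw": 0, "roll": 0}, {"dp": [0, 0, 0.7], "jaw": 0, "roll": 0}, {"dp": [0, 0, 0.7], "jaw": 0, "roll": 0}]}}

```text
time_s: 3.45
tcp_pos: [0.5047, 0.0322, 0.0926]
eef_rot: [180.0, -0.0, -174.5]
contact_force: [-0.1, 0.0, 0.6]
gripper_width: 0.0004
gripper_force: 0.0
```

Tip at about 78.6 mm with no contact yet.

{"api": "send_rows", "payload": {"steps": [{"dp": [0, 0, 0.4], "jaw": 0, "roll": 0}, {"dp": [0, 0, 0.7], "jaw": 0, "roll": 0}, {"dp": [0, 0, 0.7], "jaw": 0, "roll": 0}]}}

```text
time_s: 3.82
tcp_pos: [0.5048, 0.0322, 0.0919]
eef_rot: [-180.0, -0.0, -174.5]
contact_force: [-0.5, 0.1, 0.4]
gripper_width: 0.0006
gripper_force: 0.0
```

{"api": "send_rows", "payload": {"steps": [{"dp": [0, 0, 0.4], "jaw": 0, "roll": 0}, {"dp": [0, 0, 0.7], "jaw": 0, "roll": 0}, {"dp": [0, 0, 0.7], "jaw": 0, "roll": 0}]}}

```text
time_s: 4.2
tcp_pos: [0.5047, 0.0322, 0.0912]
eef_rot: [-180.0, -0.0, -174.5]
contact_force: [0.1, 1.0, 1.0]
gripper_width: 0.0005
gripper_force: 0.0
```

{"api": "send_rows", "payload": {"steps": [{"dp": [0, 0, 0.3], "jaw": 0, "roll": 0}, {"dp": [0, 0, 0.5], "jaw": 0, "roll": 0}, {"dp": [0, 0, 0.5], "jaw": 0, "roll": 0}]}}

```text
time_s: 4.58
tcp_pos: [0.5047, 0.0322, 0.0907]
eef_rot: [180.0, -0.0, -174.5]
contact_force: [0.0, -0.1, 0.2]
gripper_width: 0.0007
gripper_force: 0.0
```

{"api": "send_rows", "payload": {"steps": [{"dp": [0, 0, 0.4], "jaw": 0, "roll": 0}, {"dp": [0, 0, 0.6], "jaw": 0, "roll": 0}, {"dp": [0, 0, 0.6], "jaw": 0, "roll": 0}]}}

```text
time_s: 4.95
tcp_pos: [0.5047, 0.0321, 0.0901]
eef_rot: [-180.0, -0.0, -174.5]
contact_force: [0.6, 1.0, 0.3]
gripper_width: 0.0004
gripper_force: 0.0
```

{"api": "send_rows", "payload": {"steps": [{"dp": [0, 0, 0.4], "jaw": 0, "roll": 0}, {"dp": [0, 0, 0.6], "jaw": 0, "roll": 0}, {"dp": [0, 0, 0.6], "jaw": 0, "roll": 0}]}}

```text
time_s: 5.32
tcp_pos: [0.5047, 0.0322, 0.0895]
eef_rot: [180.0, -0.0, -174.5]
contact_force: [-0.0, 0.1, 0.7]
gripper_width: 0.0005
gripper_force: 0.0
```

{"api": "send_rows", "payload": {"steps": [{"dp": [0, 0, 0.4], "jaw": 0, "roll": 0}, {"dp": [0, 0, 0.6], "jaw": 0, "roll": 0}, {"dp": [0, 0, 0.6], "jaw": 0, "roll": 0}]}}

```text
time_s: 5.7
tcp_pos: [0.5048, 0.0322, 0.0891]
eef_rot: [180.0, 0.0, -174.5]
contact_force: [-0.8, -0.0, 2.8]
gripper_width: 0.0001
gripper_force: 1.2
```

{"api": "send_rows", "payload": {"steps": [{"dp": [0, 0, 0.2], "jaw": 0, "roll": 0}, {"dp": [0, 0, 0.4], "jaw": 0, "roll": 0}, {"dp": [0, 0, 0.4], "jaw": 0, "roll": 0}]}}

```text
time_s: 6.08
tcp_pos: [0.5049, 0.0322, 0.0888]
eef_rot: [-180.0, 0.0, -174.5]
contact_force: [-1.7, 0.1, 5.2]
gripper_width: 0.0005
gripper_force: 2.8
```

{"api": "send_rows", "payload": {"steps": [{"dp": [0, 0, 0.4], "jaw": 0, "roll": 0}, {"dp": [0, 0, 0.7], "jaw": 0, "roll": 0}, {"dp": [0, 0, 0.7], "jaw": 0, "roll": 0}]}}

```text
time_s: 6.45
tcp_pos: [0.5049, 0.0322, 0.0885]
eef_rot: [-180.0, 0.0, -174.5]
contact_force: [-3.3, 0.3, 10.1]
gripper_width: 0.0003
gripper_force: 4.8
```

{"api": "send_rows", "payload": {"steps": [{"dp": [0, 1.5, 0], "jaw": 0, "roll": 0}, {"dp": [0, 3.5, -0.05], "jaw": 0, "roll": 0}, {"dp": [0, 5.5, -0.1], "jaw": 0, "roll": 0}, {"dp": [0, 7.5, -0.12], "jaw": 0, "roll": 0}, {"dp": [0, 8, -0.12], "jaw": 0, "roll": 0}]}}

```text
time_s: 7.08
tcp_pos: [0.5041, 0.0395, 0.0886]
eef_rot: [-179.9, 0.0, -174.5]
contact_force: [-1.0, -4.4, 9.5]
gripper_width: 0.0009
gripper_force: 4.9
```

{"api": "send_rows", "payload": {"steps": [{"dp": [0, 2, 0], "jaw": 0, "roll": 0}, {"dp": [0, 4, -0.05], "jaw": 0, "roll": 0}, {"dp": [0, 6, -0.08], "jaw": 0, "roll": 0}, {"dp": [0, 8, -0.1], "jaw": 0, "roll": 0}, {"dp": [0, 10, -0.12], "jaw": 0, "roll": 0}]}}

```text
time_s: 7.7
tcp_pos: [0.5031, 0.0493, 0.0888]
eef_rot: [-179.9, -0.0, -174.5]
contact_force: [-2.6, -4.5, 10.5]
gripper_width: 0.0008
gripper_force: 5.4
```

```bash
python3 - <<'E'
from h import *
t=cap('top'); s=cap('scene'); im=t['image']; go((.5045,.034,.09),-174.5)
h=cv2.cvtColor(im,cv2.COLOR_BGR2HSV); m=(((h[...,0]<8)|(h[...,0]>172))&(h[...,1]>120)&(h[...,2]>60)); m[:235]=0;m[300:]=0;m[:,:225]=0;m[:,350:]=0
ys,xs=np.nonzero(m); print(len(xs),xs.mean(),ys.mean(), ray(t,(xs.mean(),ys.mean()),.074))
a=cv2.resize(im[235:305,215:355],None,fx=4.2,fy=4.2,interpolation=cv2.INTER_CUBIC)
b=cv2.resize(s['image'][195:285,300:430],(588,300),interpolation=cv2.INTER_CUBIC)
cv2.imwrite('pics/crop3.png',np.vstack([a,b]))
i0=cv2.imread('pics/top1.png');h=cv2.cvtColor(i0,cv2.COLOR_BGR2HSV); m=(((h[...,0]<8)|(h[...,0]>172))&(h[...,1]>120)&(h[...,2]>60)); m[:235]=0;m[300:]=0;m[:,:225]=0;m[:,350:]=0
ys,xs=np.nonzero(m); print(len(xs),xs.mean(),ys.mean(), ray(t,(xs.mean(),ys.mean()),.074))
E
```

```text
t 7.8 dp [  0.1 -15.6  -1.2] roll 0.0002407092944532389 tcp [0.5031 0.0495 0.0888] rot [-179.94    0.   -174.49] F [-3.53 -3.64 11.02] w 0.00028392249523890927
0 nan nan [nan nan nan]
30 332.76666666666665 262.1666666666667 [ 0.51166885 -0.04086935  0.074     ]<stdin>:4: RuntimeWarning: Mean of empty slice.
  ret = ret.dtype.type(ret / rcount)
```

View pics/crop3.png

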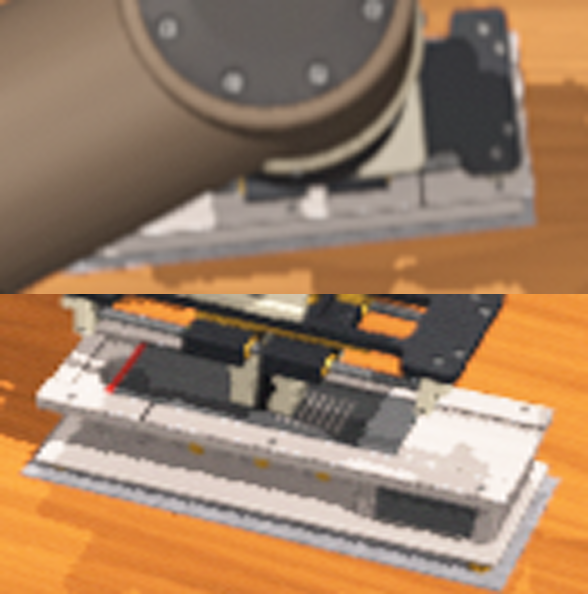

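The scene view shows the red edge partway, around (126,367) in the crop, and it has moved with the fingertips. I'll measure travel from the red centroid in this view.

{"api": "send_rows", "payload": {"steps": [{"dp": [0.2, 2, -0.1], "jaw": 0, "roll": 0}, {"dp": [0.3, 4, -0.15], "jaw": 0, "roll": 0}, {"dp": [0.4, 6, -0.2], "jaw": 0, "roll": 0}, {"dp": [0.5, 8, -0.25], "jaw": 0, "roll": 0}, {"dp": [0.6, 10, -0.3], "jaw": 0, "roll": 0}]}}

```text
time_s: 8.43
tcp_pos: [0.502, 0.0595, 0.0892]
eef_rot: [-179.9, 0.0, -174.5]
contact_force: [-0.1, -4.0, 9.7]
gripper_width: 0.0004
gripper_force: 4.6
```

```bash
cat >> h.py <<'E'
A=np.array([-.096,.995])
def red(im,c):
    b,g,rr=[im[...,i].astype(float) for i in range(3)]
    w=np.clip(rr-1.2*np.maximum(g,b)-40,0,None)*((np.abs(g-b)<35)); k=np.zeros_like(w); k[195:265,303:400]=1; w=w*k
    v,u=np.mgrid[:480,:640]; n=w.sum(); p=(float((u*w).sum()/n),float((v*w).sum()/n))
    return p,(w>0).sum(),A@ray(c,p,.0735)[:2]
def travel():
    c=cap('scene'); p0,n0,y0=red(cv2.imread('pics/scene1.png'),c); p,n,y=red(c['image'],c)
    print('red',np.round(p0,1),n0,np.round(p,1),n,'travel mm',round((y-y0)*1e3,2)); return c
E
python3 -c "
from h import *
travel(); go((.5045,.034,.09))"
```

```text
red [319.7 215.2] 49 [331.3 218.5] 28 travel mm 27.63
t 8.475 dp [ -0.  -25.8  -0.8] roll None tcp [0.502  0.0596 0.0892] rot [-1.7995e+02  5.0000e-02 -1.7448e+02] F [-0.61 -2.81  9.7 ] w 0.0004094121473823138
```

{"api": "send_rows", "payload": {"steps": [{"dp": [0.1, 2, -0.05], "jaw": 0, "roll": 0}, {"dp": [0.1, 4, -0.1], "jaw": 0, "roll": 0}, {"dp": [0.2, 6, -0.15], "jaw": 0, "roll": 0}, {"dp": [0.3, 8, -0.2], "jaw": 0, "roll": 0}, {"dp": [0.3, 10, -0.24], "jaw": 0, "roll": 0}]}}

```text
time_s: 9.1
tcp_pos: [0.5009, 0.0695, 0.0894]
eef_rot: [-180.0, 0.1, -174.5]
contact_force: [0.0, -3.1, 9.1]
gripper_width: 0.0007
gripper_force: 4.5
```

```bash
python3 -c "
from h import *
travel(); go((.5045,.034,.09))"
```

```text
red [319.7 215.2] 49 [335.2 219.7] 30 travel mm 37.13
t 9.15 dp [ -0.2 -35.8  -0.5] roll None tcp [0.5009 0.0696 0.0894] rot [-1.7996e+02  7.0000e-02 -1.7448e+02] F [-0.4  -3.87  8.81] w 0.0001758673099314758
```

{"api": "send_rows", "payload": {"steps": [{"dp": [0, 2, 0.05], "jaw": 0, "roll": 0}, {"dp": [0, 4, 0.0], "jaw": 0, "roll": 0}, {"dp": [0.1, 6, -0.02], "jaw": 0, "roll": 0}, {"dp": [0.1, 6.5, -0.02], "jaw": 0, "roll": 0}, {"dp": [0.1, 6.5, -0.02], "jaw": 0, "roll": 0}]}}

```text
time_s: 9.78
tcp_pos: [0.5003, 0.076, 0.0895]
eef_rot: [-180.0, 0.1, -174.5]
contact_force: [-0.4, -3.3, 9.8]
gripper_width: 0.0002
gripper_force: 4.9
```

```bash
python3 -c "
from h import *
c=travel(); go((.5045,.034,.09))
cv2.imwrite('pics/crop4.png',cv2.resize(c['image'][200:245,310:370],(800,600),interpolation=cv2.INTER_CUBIC))"
```

```text
red [319.7 215.2] 49 [338.  220.8] 29 travel mm 44.06
t 9.825 dp [ -0.2 -42.2  -0.4] roll None tcp [0.5003 0.076  0.0896] rot [-1.7997e+02  8.0000e-02 -1.7448e+02] F [-1.   -3.6  10.06] w 0.00026469377206745574
```

View pics/crop4.png

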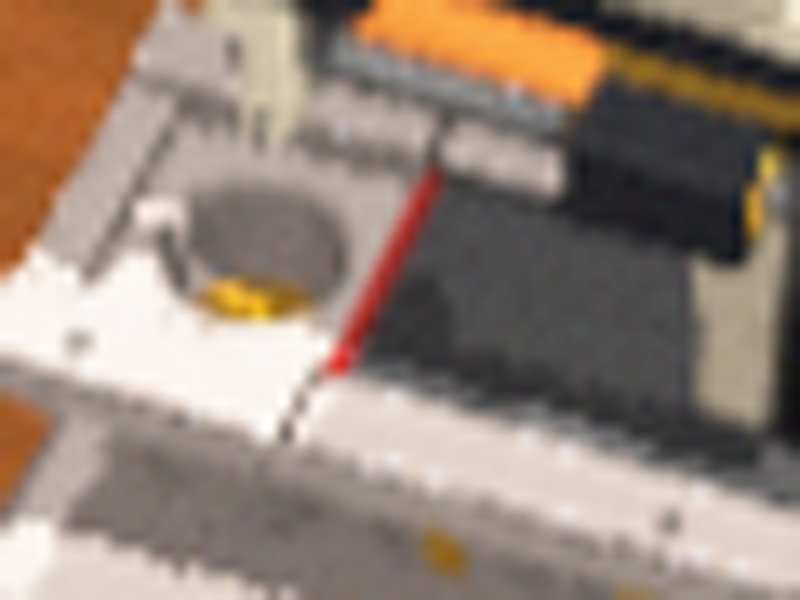

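The red edge is at the scribed line to within about 1 mm, and travel is about 44.0 mm by both measures. I'll nudge it 0.9 mm, relieve the side load and lift.

{"api": "send_rows", "payload": {"steps": [{"dp": [0, 0.5, 0], "jaw": 0, "roll": 0}, {"dp": [0, 0.9, 0], "jaw": 0, "roll": 0}, {"dp": [0, 0.9, 0], "jaw": 0, "roll": 0}, {"dp": [0, 0.5, -0.3], "jaw": 0, "roll": 0}]}}

```text
time_s: 10.32
tcp_pos: [0.5002, 0.0768, 0.0898]
eef_rot: [-180.0, 0.1, -174.5]
contact_force: [-0.9, -0.1, 8.2]
gripper_width: 0.0008
gripper_force: 3.7
```

{"api": "send_rows", "payload": {"steps": [{"dp": [0, 0, -1], "jaw": 0, "roll": 0}, {"dp": [0, 0, -4], "jaw": 0, "roll": 0}, {"dp": [0, 0, -20], "jaw": 0, "roll": 0}, {"dp": [0, 0, -60], "jaw": 0, "roll": 0}, {"dp": [0, 0, -80], "jaw": 0, "roll": 0}]}}

```text
time_s: 10.95
tcp_pos: [0.4999, 0.0771, 0.1706]
eef_rot: [180.0, 0.1, -174.5]
contact_force: [0.3, 0.6, -0.1]
gripper_width: 0.0008
gripper_force: 0.0
```

```bash
python3 -c "
from h import *
travel(); go((.528,-.252,.17),-84.5)"
```

```text
red [319.7 215.2] 49 [338.2 221. ] 30 travel mm 44.65
t 11.0 dp [   4.7 -330.6    2.3] roll -1.5703727713473303 tcp [0.5009 0.0775 0.1727] rot [ 179.93    0.25 -174.48] F [1.24 1.23 2.75] w 0.00021453767068076044
```

{"api": "send_rows", "payload": {"steps": [{"dp": [5, -331, 2], "roll": -1.57, "jaw": 70}, {"dp": [5, -331, 2], "roll": -1.57, "jaw": 70}, {"dp": [5, -331, 2], "roll": -1.57, "jaw": 70}, {"dp": [5, -331, 2], "roll": -1.57, "jaw": 70}, {"dp": [5, -331, 2], "roll": -1.57, "jaw": 70}]}}

```text
time_s: 11.62
tcp_pos: [0.5223, -0.1979, 0.167]
eef_rot: [180.0, -0.0, -127.0]
contact_force: [1.1, 1.0, 1.1]
gripper_width: 0.045
gripper_force: 0.0
```

```bash
python3 -c "
from h import *
import pickle
t,s=pickle.load(open('c.pkl','rb'))
print('cologne',ray(t,(444,162),.11),ray(t,(436,170),.05))
go((.528,-.252,.17),-84.5)"
```

```text
cologne [ 0.72395715 -0.27919192  0.11      ] [ 0.72386297 -0.27555052  0.05      ]
t 11.625 dp [ 39.8 -37.1  -3. ] roll -0.7414876248645073 tcp [ 0.5223 -0.1979  0.167 ] rot [ 179.97   -0.   -126.98] F [1.13 0.96 1.13] w 0.04502651849885262
```

{"api": "send_rows", "payload": {"steps": [{"dp": [40, -37, 0], "roll": -0.74, "jaw": 70}, {"dp": [40, -37, 0], "roll": -0.74, "jaw": 70}, {"dp": [40, -37, 0], "roll": -0.74, "jaw": 70}, {"dp": [40, -37, 0], "roll": -0.74, "jaw": 70}, {"dp": [40, -37, 0], "roll": -0.74, "jaw": 70}]}}

```text
time_s: 12.25
tcp_pos: [0.5274, -0.2505, 0.1668]
eef_rot: [180.0, 0.0, -85.0]
contact_force: [0.7, 0.1, 0.3]
gripper_width: 0.0612
gripper_force: 0.0
```

```bash
python3 -c "
from h import *
c=travel(); go((.528,-.252,.054),-84.5)
t=cap('top')
a=cv2.resize(t['image'][235:305,255:355],(600,420),interpolation=cv2.INTER_CUBIC); 
cv2.imwrite('pics/crop5.png',a); cv2.imwrite('pics/scene5.png',c['image']); import pickle; pickle.dump((t,c),open('c5.pkl','wb'))"
```

```text
red [319.7 215.2] 49 [338.9 219.7] 33 travel mm 44.7
t 12.3 dp [  1.6  -0.5 112.9] roll -0.011472141618760902 tcp [ 0.5275 -0.2504  0.1669] rot [ 1.7996e+02  2.0000e-02 -8.5160e+01] F [-0.9  -0.12  0.16] w 0.06128758969987447
```

View pics/crop5.png

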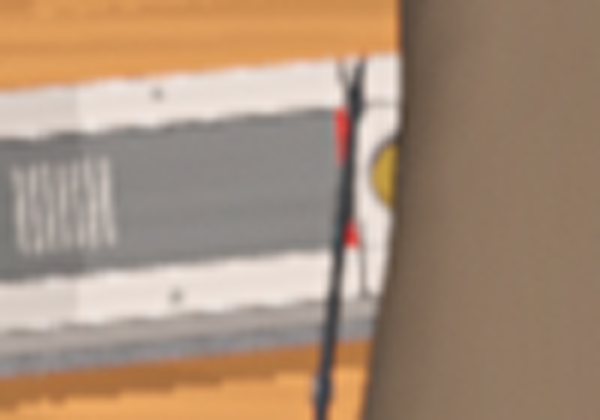

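{"api": "send_rows", "payload": {"steps": [{"dp": [1.6, -0.5, 40], "roll": -0.01, "jaw": 70}, {"dp": [1.6, -0.5, 80], "roll": -0.01, "jaw": 70}, {"dp": [1.6, -0.5, 105], "roll": -0.01, "jaw": 70}, {"dp": [1.6, -0.5, 113], "roll": -0.01, "jaw": 70}, {"dp": [1.6, -0.5, 113], "roll": -0.01, "jaw": 70}]}}

```text
time_s: 12.98
tcp_pos: [0.5285, -0.2521, 0.0544]
eef_rot: [180.0, -0.0, -84.4]
contact_force: [0.2, 0.2, 1.2]
gripper_width: 0.0613
gripper_force: 0.0
```

```bash
python3 -c "
from h import *
go((.528,-.252,.054),-84.5)
import pickle
t,c=pickle.load(open('c5.pkl','rb'))
for q in (.069,.071,.073): print(ray(c,(329.2,218.4),q))
c=cap('scene'); cv2.imwrite('pics/crop6.png',cv2.resize(c['image'][150:250,190:350],(800,500),interpolation=cv2.INTER_CUBIC))"
```

```text
t 12.975 dp [-0.2  0.5  0.4] roll 0.0015877453430047908 tcp [ 0.5285 -0.2521  0.0544] rot [179.98  -0.   -84.41] F [0.22 0.19 1.22] w 0.06126997067307548
[ 0.50964892 -0.02084272  0.069     ]
[ 0.511236   -0.02007129  0.071     ]
[ 0.51282308 -0.01929987  0.073     ]
```

View pics/crop6.png

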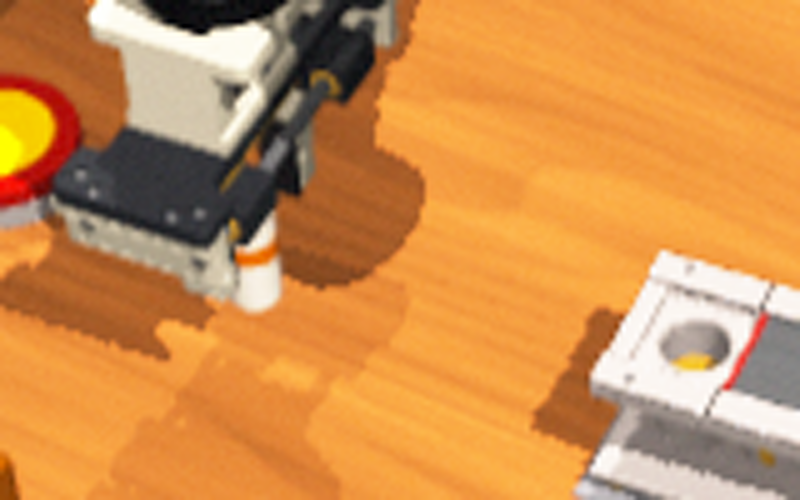

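The roll stands between the jaws. The tube is clear at about (694,345) in the crop, with the red edge at the line. Next I'll grip and lift.

{"api": "send_rows", "payload": {"steps": [{"dp": [0, 0, 0.4], "roll": 0, "jaw": 10}, {"dp": [0, 0, 0.4], "roll": 0, "jaw": 10}, {"dp": [0, 0, 0.4], "roll": 0, "jaw": 10}, {"dp": [0, 0, 0.4], "roll": 0, "jaw": 10}, {"dp": [0, 0, 0.4], "roll": 0, "jaw": 10}], "newtons": 25}}

```text
time_s: 13.65
tcp_pos: [0.5285, -0.2522, 0.0541]
eef_rot: [-180.0, -0.0, -84.3]
contact_force: [0.4, 1.0, 1.6]
gripper_width: 0.0258
gripper_force: 25.0
```

{"api": "send_rows", "payload": {"steps": [{"dp": [0, 0, -5], "roll": 0, "jaw": 10}, {"dp": [0, 0, -30], "roll": 0, "jaw": 10}, {"dp": [0, 0, -70], "roll": 0, "jaw": 10}, {"dp": [0, 0, -110], "roll": 0, "jaw": 10}, {"dp": [0, 0, -110], "roll": 0, "jaw": 10}]}}

```text
time_s: 14.28
tcp_pos: [0.5301, -0.2526, 0.1675]
eef_rot: [-179.7, -0.1, -84.3]
contact_force: [-0.3, 0.1, -3.1]
gripper_width: 0.0253
gripper_force: 25.0
```

```bash
python3 -c "
from h import *
import pickle
c=cap('scene');t=cap('top'); pickle.dump((t,c),open('c6.pkl','wb'))
print('tube',ray(c,(328.3,218.5),.0707),'line',ray(c,(337.3,219.7),.0755))
go((.5098,-.022,.164),-84.5)
a=cv2.resize(c['image'][195:245,300:360],(400,333),interpolation=cv2.INTER_CUBIC)
b=cv2.resize(t['image'][240:300,310:380],(390,333),interpolation=cv2.INTER_CUBIC)
d=cv2.resize(c['image'][120:240,180:324],(400,333),interpolation=cv2.INTER_CUBIC)
cv2.imwrite('pics/crop7.png',np.hstack([a,d]))
cv2.imwrite('pics/crop7b.png',b)"
```

```text
tube [ 0.51225279 -0.02182324  0.0707    ] line [ 0.50940438 -0.00063729  0.0755    ]
t 14.375 dp [-2.305e+02 -4.500e+00 -1.000e-01] roll 0.0023077535929373547 tcp [ 0.5279 -0.2519  0.1638] rot [-1.7999e+02  4.0000e-02 -8.4370e+01] F [ 0.06 -0.28 -3.3 ] w 0.025575125047776863
```

View pics/crop7.png

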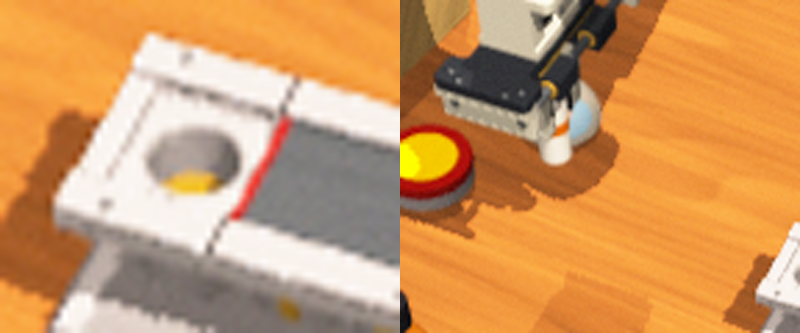

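The roll is held upright. The tube centre is at about (.511,-.022). I'll carry the roll over it.

{"api": "send_rows", "payload": {"steps": [{"dp": [-50, -1.3, 0], "roll": 0, "jaw": 10}, {"dp": [-110, -2.8, 0], "roll": 0, "jaw": 10}, {"dp": [-165, -4, 0], "roll": 0, "jaw": 10}, {"dp": [-210, -5.2, 0], "roll": 0, "jaw": 10}, {"dp": [-230.5, -5.7, 0], "roll": 0, "jaw": 10}]}}

```text
time_s: 15.0
tcp_pos: [0.5099, -0.0203, 0.1624]
eef_rot: [179.8, -0.0, -84.2]
contact_force: [0.3, -0.8, -3.0]
gripper_width: 0.0257
gripper_force: 25.0
```

{"api": "send_rows", "payload": {"steps": [{"dp": [0, 0, 10], "roll": 0, "jaw": 10}, {"dp": [0, 0, 22], "roll": 0, "jaw": 10}, {"dp": [0, 0, 26], "roll": 0, "jaw": 10}, {"dp": [0, 0, 26], "roll": 0, "jaw": 10}]}}

```text
time_s: 15.5
tcp_pos: [0.5109, -0.0231, 0.1371]
eef_rot: [179.9, -0.0, -84.4]
contact_force: [0.2, 0.1, -3.5]
gripper_width: 0.0252
gripper_force: 25.0
```

```bash
python3 -c "
from h import *
go((.511,-.022,.125),-84.5)
c=cap('scene');t=cap('top')
print('axis x,y top-roll px', proj(c,[(.511,-.022,.0707)]))
cv2.imwrite('pics/crop8.png',cv2.resize(c['image'][180:245,290:370],(800,600),interpolation=cv2.INTER_CUBIC))"
```

```text
t 15.5 dp [-1.1 -0.2 12.1] roll 0.0015844436587516867 tcp [ 0.5109 -0.0231  0.1371] rot [ 1.7991e+02 -2.0000e-02 -8.4410e+01] F [ 0.22  0.14 -3.47] w 0.025157256951641335
axis x,y top-roll px [[328.48918854 218.10759495]]
```

View pics/crop8.png

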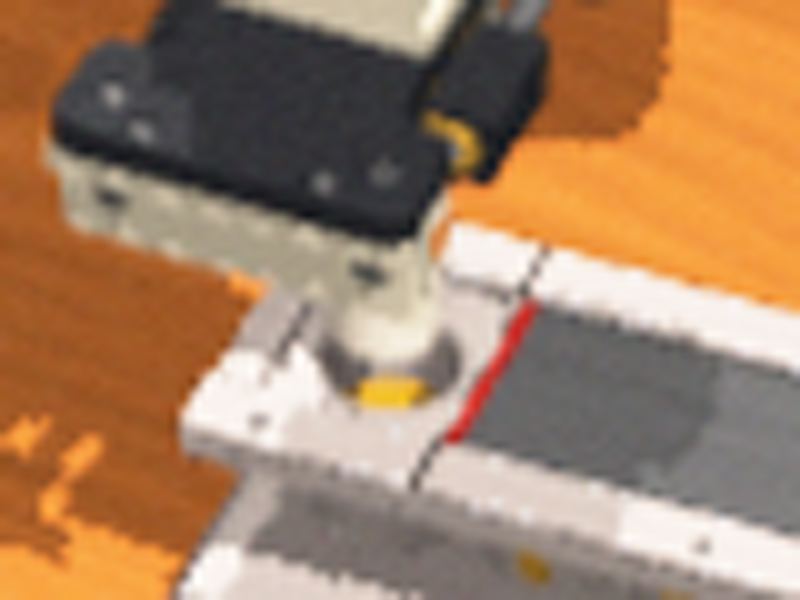

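The roll is centred over the hole (crop x about 389 against 388). I'll lower it gently.

{"api": "send_rows", "payload": {"steps": [{"dp": [-0.5, 0, 5], "roll": 0, "jaw": 10}, {"dp": [-0.5, 0, 9], "roll": 0, "jaw": 10}, {"dp": [-0.5, 0, 12], "roll": 0, "jaw": 10}, {"dp": [-0.5, 0, 14], "roll": 0, "jaw": 10}, {"dp": [-0.5, 0, 16], "roll": 0, "jaw": 10}]}}

```text
time_s: 16.23
tcp_pos: [0.5113, -0.0217, 0.1219]
eef_rot: [-180.0, -0.0, -84.3]
contact_force: [0.9, -0.5, -2.7]
gripper_width: 0.0254
gripper_force: 25.0
```

{"api": "send_rows", "payload": {"steps": [{"dp": [0, 0, 2], "roll": 0, "jaw": 10}, {"dp": [0, 0, 4], "roll": 0, "jaw": 10}, {"dp": [0, 0, 6], "roll": 0, "jaw": 10}, {"dp": [0, 0, 8], "roll": 0, "jaw": 10}, {"dp": [0, 0, 10], "roll": 0, "jaw": 10}]}}

```text
time_s: 16.85
tcp_pos: [0.5112, -0.0217, 0.1118]
eef_rot: [180.0, 0.0, -84.3]
contact_force: [0.8, -0.3, -3.0]
gripper_width: 0.0251
gripper_force: 25.0
```

{"api": "send_rows", "payload": {"steps": [{"dp": [0, 0, 3], "roll": 0, "jaw": 10}, {"dp": [0, 0, 6], "roll": 0, "jaw": 10}, {"dp": [0, 0, 9], "roll": 0, "jaw": 10}, {"dp": [0, 0, 12], "roll": 0, "jaw": 10}, {"dp": [0, 0, 14], "roll": 0, "jaw": 10}]}}

```text
time_s: 17.48
tcp_pos: [0.5113, -0.0217, 0.0978]
eef_rot: [180.0, -0.0, -84.3]
contact_force: [-0.0, -0.2, -2.4]
gripper_width: 0.0258
gripper_force: 25.0
```

{"api": "send_rows", "payload": {"steps": [{"dp": [0, 0, 2], "roll": 0, "jaw": 10}, {"dp": [0, 0, 2], "roll": 0, "jaw": 35}, {"dp": [0, 0, 2], "roll": 0, "jaw": 50}, {"dp": [0, 0, 2], "roll": 0, "jaw": 60}, {"dp": [0, 0, 2], "roll": 0, "jaw": 60}]}}

```text
time_s: 18.1
tcp_pos: [0.5113, -0.0217, 0.0961]
eef_rot: [-180.0, 0.0, -84.3]
contact_force: [-0.6, -0.5, -0.3]
gripper_width: 0.0515
gripper_force: 0.0
```

```bash
python3 -c "
from h import *
go((.511,-.022,.125),-84.5)"
```

```text
t 18.1 dp [  0.3   0.4 -28.9] roll 0.00275083926311299 tcp [ 0.5113 -0.0217  0.0961] rot [-179.98    0.    -84.34] F [-0.59 -0.46 -0.35] w 0.0514581634926475
```

Released. Now straight up and away for a final check.

{"api": "send_rows", "payload": {"steps": [{"dp": [0, 0, -15], "roll": 0, "jaw": 60}, {"dp": [0, 0, -40], "roll": 0, "jaw": 60}, {"dp": [0, 0, -80], "roll": 0, "jaw": 60}, {"dp": [0, 0, -110], "roll": 0, "jaw": 60}, {"dp": [0, 0, -110], "roll": 0, "jaw": 60}]}}

```text
time_s: 18.73
tcp_pos: [0.5129, -0.0214, 0.2097]
eef_rot: [-179.6, 0.0, -84.3]
contact_force: [0.6, 0.2, -0.6]
gripper_width: 0.0523
gripper_force: 0.0
```

{"api": "send_rows", "payload": {"steps": [{"dp": [60, 0, 0], "roll": 0, "jaw": 60}, {"dp": [120, 0, 0], "roll": 0, "jaw": 60}, {"dp": [180, 0, 0], "roll": 0, "jaw": 60}, {"dp": [200, 0, 0], "roll": 0, "jaw": 60}, {"dp": [200, 0, 0], "roll": 0, "jaw": 60}]}}

```text
time_s: 19.35
tcp_pos: [0.5305, -0.2219, 0.2054]
eef_rot: [179.9, 0.0, -84.5]
contact_force: [0.6, 0.4, -0.6]
gripper_width: 0.0528
gripper_force: 0.0
```

```bash
python3 -c "
from h import *
c=travel(); go((.511,-.022,.125),-84.5)
print('expected top of home roll', proj(c,[(.511,-.022,.1067)]))
cv2.imwrite('pics/crop9.png',cv2.resize(c['image'][180:245,290:370],(800,600),interpolation=cv2.INTER_CUBIC))"
```

```text
red [319.7 215.2] 49 [338.9 219.7] 33 travel mm 44.7
t 19.4 dp [-199.8    0.    80.6] roll 0.0013442492769475192 tcp [ 0.5305 -0.2209  0.2056] rot [ 1.7995e+02  3.0000e-02 -8.4420e+01] F [-0.49  0.44 -0.34] w 0.05267214547293887
expected top of home roll [[328.92458844 207.34628127]]
```

View pics/crop9.png

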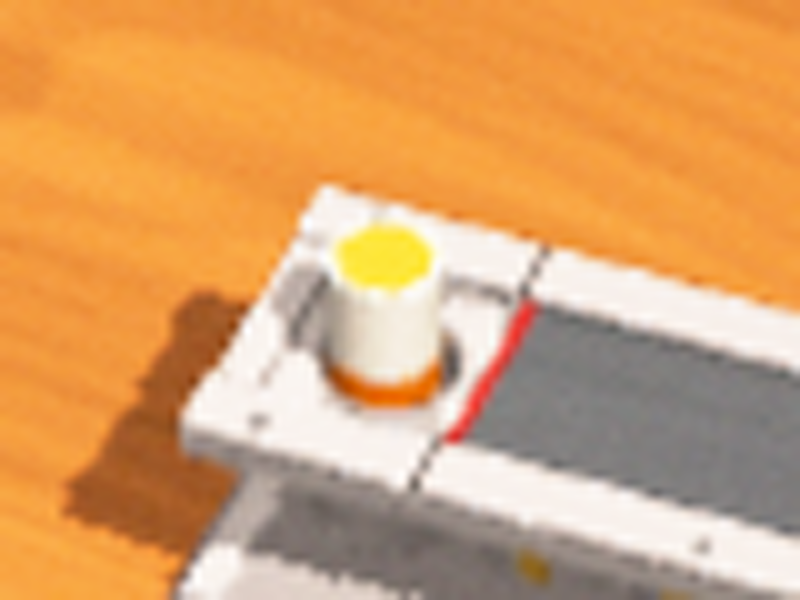

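The roll stands upright in the tube with its top at px (327.8,207.5); a fully home roll would be at (328.9,207.3). The red edge is on the line, with 44.7 mm of travel. Handing in.

```bash
python3 -c "
from plant import r
print(r.close_job())"
```

```text
the job is handed in; nothing more can be done
None
```

The job is handed in: in the last camera check the roll stood upright and fully home in the end tube, released, and the cover's red edge was on the scribed line at about 44.7 mm of travel; no verdict was returned.

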